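# Compare a thrown cup with the pot gauge's sprung pointer

### The job

Stand the small tapered cup upright in the middle of the round plate of the pot gauge and let go of it. Then draw the gauge's sprung pointer rod out by its thumb block until the rod's upright fin is in line with the blade of the index clip, and keep holding it there: finish while holding the rod at the mark, because the spring pulls it back when it is let go. Leave the cup standing on the plate, and leave the round-bellied pot and the glaze pots where they are.

Things in the scene. Friction and masses are not known exactly. Their poses are not given: they have to be found in the camera images.
- cup_mid (a point): Small pale grey cup, tapered (wider at its mouth), 66 mm across the rim, about 61 mm at mid height, 56 mm at the foot, 66 mm high, thin-walled, empty, about 50 g, standing upright. It starts in one of two neighbouring spots; a round-bellied pot stands in the other. The point is its centre, 33 mm above its foot; z is up along its axis.
- plate_top (a point): Centre of the top face of the gauge's round pale plate, 90 mm across, thin rings round its centre, 20 mm above the bench, at one end of the gauge's wooden base (76 x 420 mm, 12 mm high). The gauge is fixed to the bench; its place and yaw vary. Axes: -y is the level direction in which the pointer rod is drawn out (towards the plate), z up.
- thumb_block (a point): Upright dark wooden block on the rod: 14 mm wide across the rod (x), 18 mm along it (y), from 104 to 150 mm above the bench. The point is on its centre line at 135 mm. It draws out along its -y. Rod 9 mm thick, level, axis at 110 mm, its tip 38 mm ahead of the block; at rest the block is 180 mm from the plate's centre and 17 mm clear of the 22 mm thick tube behind. Take it from above.
- fin_top (a point): Middle of the top edge of the pointer rod's upright steel fin: 3 mm thick along the rod, 14 mm wide, its top 150 mm above the bench. It stands up out of the open channel 160 mm behind the thumb block and moves with it.
- index_top (a point): Middle of the top edge of the index clip's dark upright blade, which is the length mark: 3 mm thick along the rod, its top 150 mm above the bench. It is fixed on the channel's far wall, 15 mm beside the fin's line, at a place along the channel that varies. Axes parallel to the gauge's; the fin is in line with the blade when it has the same y in these axes.
- pointer (a joint): How far the pointer rod is drawn out (m): 0 at rest, 0.12 at its stop. A spring pulls it back with about 2.5 N at rest, rising by 0.5 N per 10 mm; it does not latch. The mark needs between 0.045 and 0.09.
- stone_pot: Bystander: small round-bellied stoneware pot with a narrow mouth, 64 mm across, 59 mm high, origin at the centre of its foot. Leave it alone.
- glaze_pot_1: Bystander: screw-cap glaze pot, 44 mm across, 90 mm high, origin at the centre of its foot, behind the plate. Leave it alone.
- glaze_pot_3: Bystander: screw-cap glaze pot, 47 mm across, 75 mm high, origin at the centre of its foot, behind the plate. Leave it alone.

How it is judged:
On the way:
1. the cup stands upright and let go in the middle of the plate, the pointer still at rest (horizontal distance between cup_mid and plate_top below 0.015 m and z of cup_mid in the frame of plate_top between 0.028 and 0.038 m and angle between cup_mid's own z axis and vertical below 0.1 rad and contact force between the fingers and slip_cup below 0.1 N and value of joint pointer below 0.015 m), for 0.2 s.
At the end, for the whole second after the job is handed in: The gripper's fingers still hold the drawn-out pointer rod, at rest, with its fin within 5 mm of the index blade along the rod; the cup stands upright on the plate, within 15 mm of its centre, touched by neither the robot nor the rod (y of fin_top in the frame of index_top between -0.005 and 0.005 m and velocity of joint pointer between -0.01 and 0.01 m/s and contact force between the fingers and pointer above 1 N and horizontal distance between cup_mid and plate_top below 0.015 m and z of cup_mid in the frame of plate_top between 0.028 and 0.038 m and angle between cup_mid's own z axis and vertical below 0.1 rad and contact force between slip_cup and pointer below 0.1 N and contact force between each of the arm, the fingers and slip_cup below 0.1 N); the arm keeps its last pose, push and grip.
It fails at once if the round-bellied pot or a glaze pot is pushed out of its place (over 40 mm) (distance of any of stone_pot, glaze_pot_1, glaze_pot_3 from where it was at the start of the episode above 0.04 m).
It also fails if it takes over 51 s, if anything falls off the work surface, if the arm or the gripper's body presses on something with over 40 N, if the wrist force passes 120 N, or if a joint passes its speed limit or range.

### The arm

A 7-joint arm with a two-finger parallel gripper is mounted at the origin on the work surface; the furniture and walls round the work are solid. World frame = base frame: x ahead of the robot, y to its left, z up, the work surface at z = 0. Lengths are in m, angles in rad, forces in N, time in s.
With the tool pointing down it reaches from about 0.425 to 0.925 m from the base axis. Payload 6.8 kg.
Tool frame: the origin (TCP) lies at the very end of the fingers, on their centre line; the grasp point (between the pads) lies 19 mm behind it; z points along the fingers, y is the line along which they close (so a half turn about z gives the same grasp; the last joint's range is limited). The gripper opens to 85 mm and grips with 20 to 120 N. Pads are 22 mm wide; open, the fingers measure 114 mm over their backs; the gripper's body (76 mm by 85 mm) begins 54 mm behind the grasp point. The pads swing forward as they close: fully open they stand 13 mm farther back than shut.
Start: joints at [1.03, 0.477, 0.022, 1.555, -0.011, 1.109, -0.083], TCP at [0.283, -0.613, 0.205] pointing down, gripper open.
Joint ranges: [-2.96, 2.96], [-0.34, 2.1], [-1.41, 1.46], [0.24, 2.44], [-1.37, 4.51], [0.17, 1.92], [-2.96, 2.96]. Speed limits (rad/s): [2.39, 2.39, 3.14, 3.14, 3.14, 3.14, 3.14].

### API

Orientations are given as a unit quaternion [w, x, y, z].
In Python, from station import get_obs, read_camera, hand_in gives the robot as it stands.
- The arm moves only by the tool arm_command, never from a script. Its argument "commands" is one flat list of numbers, 7 for each row, row after row: the shift along the tool's x, y, z in m, then the turn, a rotation vector about the tool's x, y, z in degrees, then the opening, from 0 (shut) to 1 (fully open). In form: [tx, ty, tz, rx, ry, rz, fingers, tx, ty, tz, rx, ry, rz, fingers, ...]. A call has 1 to 8 rows; each row is the pose to reach, as a shift and turn from the pose commanded when the call began, along the tool's axes at that moment; what a row does not reach only later rows make up. A row lasts 1/10 s, in which the tool goes at most 50 mm and 8.59 degrees, less where a joint would pass 70% of its speed; a pose out of reach is approached as far as the arm can. A call with a gripper value outside its range is refused whole. The fingers move at their own pace and stop on an object; "force" is the grip in N (left out, the last holds). Time passes only in rows, so rows that repeat a pose let the fingers close. It gives the time, the measured TCP pose, the force, the opening and the grip force at its end, in the units of the state.
- get_obs(): the state, without advancing time (a new reading comes with each control period).
- read_camera(name): name is "side" or "top"; returns a dict with "img" (480x640x3 uint8, red, green, blue), "camera_matrix" (3x3 intrinsics, pixels), "pose" (4x4, takes a point from camera to world coordinates). Camera axes: x right, y down, z forward; pixel columns grow to the right and rows downward; lengths in m; the calibration is good to about 2 mm. A picture is of the moment at which its call begins. There is no depth.
- hand_in(): hands the job in; it is judged then, once.
The state is a dict: "t": time; "q": joint angles; "joint_vel": joint speeds; "joint_torque": joint torques, N m; "eef_pos": TCP position; "tool_rot": TCP orientation; "contact_force": force on the tool from outside, world axes, zero at the start; "torque": the same for the moment, N m; "gripper_width": opening from 0.0 (shut) to 1.0 (fully open); "grasp_force": force on a finger pad.
Only numpy, scipy, OpenCV 4.12 (cv2) and the standard library are available. Lean on these libraries where they do the work, as an engineer would, in place of code of your own. Each camera call takes 0.05 s, during which the arm holds its last target. There are 200 camera calls.

## Working session

There is one attempt and no reset: what is moved stays moved. The work goes in short steps, Python scripts to look and compute and a tool call to move; the robot and the scene stay as the last step left them, time stands still between calls to the robot, and variables do not carry over. Pictures are saved under pics/ and viewed, at most 10 in all, crops included, and the job is handed in when it is done.

Besides the shell and the picture viewer there is one more tool, called after ">>>" by a JSON object that holds its "fn" and its "kwargs", one argument or row to a line. arm_command: Moves the arm, as the interface text tells. Its arguments: {"type":"object","properties":{"commands":{"type":"array","items":{"type":"number"}},"force":{"type":"number"}},"required":["commands"]}

```bash
mkdir -p pics; cat > h.py <<'E'
import numpy as np, cv2
from station import get_obs, read_camera, hand_in
def ray(c,u,v):
    K=c["camera_matrix"];P=c["pose"]
    d=P[:3,:3]@np.linalg.solve(K,[u,v,1.]);return P[:3,3],d
def onz(c,u,v,z):
    o,d=ray(c,u,v);return o+d*(z-o[2])/d[2]
def proj(c,p):
    P=c["pose"];q=c["camera_matrix"]@(P[:3,:3].T@(np.array(p)-P[:3,3]));return q[:2]/q[2]
E
python3 - <<'E'
from h import *
for n in("side","top"):
    c=read_camera(n);cv2.imwrite(f"pics/{n}0.png",c["img"][:,:,::-1]);print(n,c["pose"].round(3).tolist(),c["camera_matrix"].round(1).tolist())
o=get_obs();print({k:np.round(v,3).tolist() for k,v in o.items()})
E
```

```text
side [[-0.826, -0.214, 0.521, 0.063], [-0.563, 0.287, -0.775, 0.601], [0.017, -0.934, -0.358, 0.467], [0.0, 0.0, 0.0, 1.0]] [[464.0, 0.0, 318.4], [0.0, 464.0, 244.2], [0.0, 0.0, 1.0]]
top [[0.007, -0.985, 0.175, 0.383], [-1.0, -0.006, 0.004, -0.142], [-0.003, -0.175, -0.985, 1.168], [0.0, 0.0, 0.0, 1.0]] [[565.3, 0.0, 331.3], [0.0, 565.3, 245.4], [0.0, 0.0, 1.0]]
{'t': 0.1, 'q': [1.03, 0.478, 0.022, 1.556, -0.011, 1.109, -0.083], 'joint_vel': [-0.001, -0.002, -0.001, -0.003, -0.0, 0.0, -0.0], 'joint_torque': [0.005, -59.776, 1.614, -28.195, 0.013, 0.005, 0.0], 'eef_pos': [0.283, -0.612, 0.204], 'tool_rot': [-0.001, 0.977, 0.215, -0.0], 'contact_force': [-0.653, 0.636, -0.08], 'torque': [-0.059, -0.018, -0.003], 'grasp_force': 0.0, 'gripper_width': 1.003}
```

View pics/top0.png

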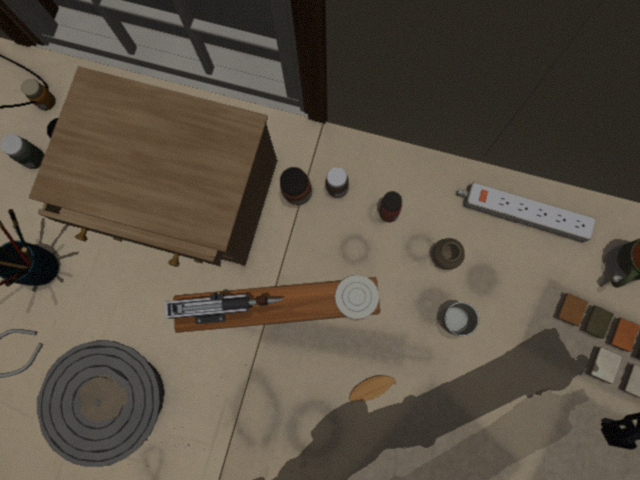

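View pics/side0.png

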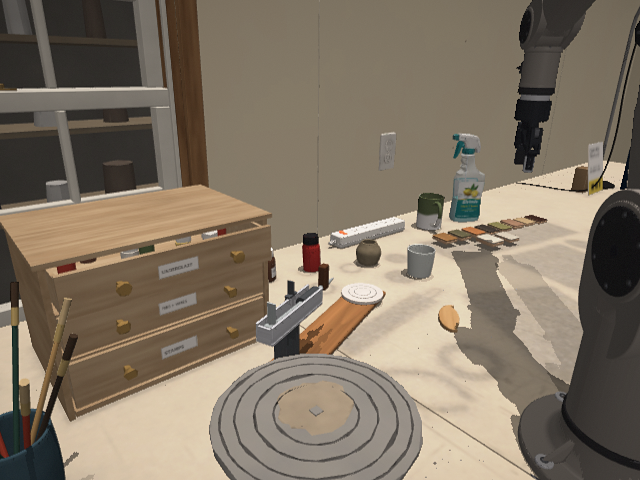

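The top view shows the plate at about (357,297), the cup at (457,318) with its neighbour the pot at (448,253), and the thumb block near (262,299). The fin and clip are around (205-215,300-318). I'll measure these next.

```bash
python3 - <<'E'
from h import *
c=read_camera("top");im=c["img"]
a=cv2.resize(im[280:335,160:293],None,fx=6,fy=6,interpolation=cv2.INTER_CUBIC)
b=cv2.resize(im[225:350,320:520],None,fx=2.0,fy=2.0,interpolation=cv2.INTER_CUBIC)
out=np.zeros((600,800,3),np.uint8);out[:330,:798]=a;out[340:590,:400]=b
s=read_camera("side");d=cv2.resize(s["img"][270:345,250:330],None,fx=3.3,fy=3.3,interpolation=cv2.INTER_CUBIC);out[340:340+d.shape[0],420:420+d.shape[1]]=d
cv2.imwrite("pics/z1.png",out[:,:,::-1])
hsv=cv2.cvtColor(im,cv2.COLOR_RGB2HSV)
# plate: pale, low-sat
m=((hsv[...,2]>120)&(hsv[...,1]<60)).astype(np.uint8)
def blob(m,x0,y0,x1,y1):
    k=np.zeros_like(m);k[y0:y1,x0:x1]=m[y0:y1,x0:x1]
    k=cv2.morphologyEx(k,cv2.MORPH_CLOSE,np.ones((5,5)))
    ct=max(cv2.findContours(k,0,1)[0],key=cv2.contourArea);return cv2.fitEllipse(ct)
print("plate px", hsv[297,357],hsv[270,340],"bench",hsv[340,460],"cup in",hsv[318,457],"rim",hsv[302,457],"wood",hsv[300,310])
e=blob(m,325,265,385,330);print(e,onz(c,*e[0],.02).round(4))
# wood base strip
w=((hsv[...,0]<20)&(hsv[...,1]>130)&(hsv[...,2]>60)).astype(np.uint8)
k=np.zeros_like(w);k[270:340,160:390]=w[270:340,160:390]
r=cv2.minAreaRect(cv2.findNonZero(k));print(r)
bx=np.array([onz(c,*p,.012)[:2] for p in cv2.boxPoints(r)]);print(bx.round(4).tolist())
E
```

```text
plate px [ 21  18 141] [ 20  62 132] bench [ 20  59 134] cup in [ 30   8 126] rim [23 25 92] wood [ 13 160  97]
((357.024658203125, 295.71636962890625), (65.85517120361328, 73.98176574707031), 164.12942504882812) [ 0.483  -0.1903  0.02  ]
((275.33612060546875, 304.1967468261719), (36.304832458496094, 204.3391571044922), 84.80557250976562)
[[0.482, 0.1882], [0.5227, -0.2285], [0.4488, -0.2347], [0.4089, 0.1774]]
```

View pics/z1.png

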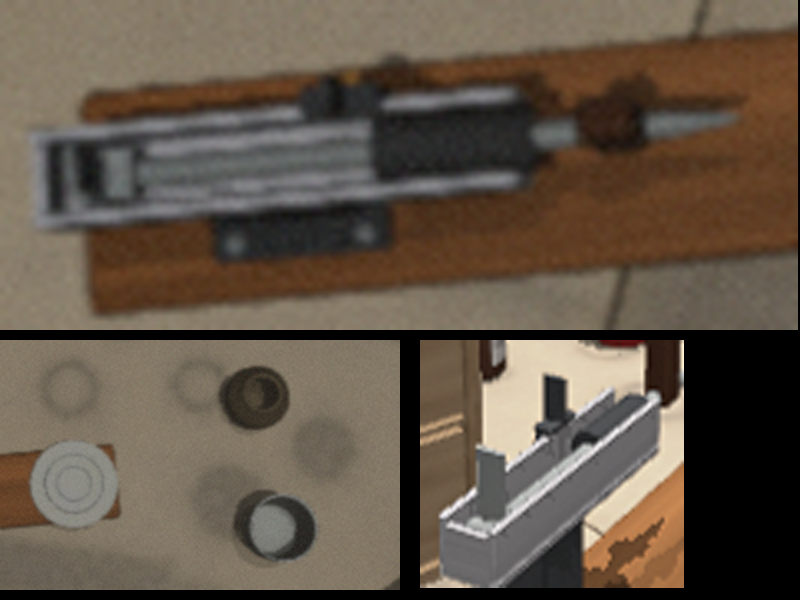

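Top-view crop: the plate is at full-image (356.5,297.5), the cup rim at (460.5,318.5), the block top at about (262,300) and the rod tip at (282,300). In the side view the blade top is about (291,281) and the fin top about (271,303).

```bash
cat >> h.py <<'E'
from scipy.spatial.transform import Rotation as R
def rel(p,yaw_deg=None,o=None):
    o=o or get_obs();w,x,y,z=o["tool_rot"];Rt=R.from_quat([x,y,z,w]);M=Rt.as_matrix()
    s=M.T@(np.array(p)-o["eef_pos"]);yaw=np.degrees(np.arctan2(M[1,0],M[0,0]))
    rz=0
    r=None
    if yaw_deg is not None:
        f=np.radians(yaw_deg);G=np.array([[np.cos(f),np.sin(f),0],[np.sin(f),-np.cos(f),0],[0,0,-1]])
        r=np.degrees(R.from_matrix(M.T@G).as_rotvec()).round(2)
    print("pos",np.round(o["eef_pos"],4),"yaw",yaw.round(2),"shift",s.round(4),"turn",r)
E
python3 - <<'E'
from h import *
c=read_camera("top");s=read_camera("side");im=c["img"]
hsv=cv2.cvtColor(im,cv2.COLOR_RGB2HSV)
m=((hsv[...,2]>105)&(hsv[...,1]<40)).astype(np.uint8)
k=np.zeros_like(m);k[265:330,325:388]=m[265:330,325:388];k=cv2.morphologyEx(k,cv2.MORPH_OPEN,np.ones((3,3)));k=cv2.morphologyEx(k,cv2.MORPH_CLOSE,np.ones((5,5)))
e=cv2.fitEllipse(max(cv2.findContours(k,0,1)[0],key=cv2.contourArea))
print("plate",e,onz(c,*e[0],.02).round(4), onz(c,356.5,297.5,.02).round(4))
k=np.zeros_like(m);mm=((hsv[...,1]<42)).astype(np.uint8);k[290:345,430:490]=mm[290:345,430:490];k=cv2.morphologyEx(k,cv2.MORPH_OPEN,np.ones((3,3)))
cc=cv2.convexHull(max(cv2.findContours(k,0,1)[0],key=cv2.contourArea));ce=cv2.fitEllipse(cc);print("cup",ce,onz(c,*ce[0],.066).round(4),onz(c,460.5,318.5,.066).round(4))
print("pot",onz(c,448,253,.04).round(3))
P=onz(c,*e[0],.02);
B=onz(c,261.7,300,.15);print("block",B.round(4))
F=onz(s,271.2,303.3,.15);I=onz(s,290.9,281.2,.15);print("fin",F.round(4),"idx",I.round(4), proj(c,F),proj(c,I))
# gauge +y from plate to fin
g=(F-P)[:2];L=np.linalg.norm(g);g/=L;print("L",L,"g",g,"yaw",np.degrees(np.arctan2(g[1],g[0])))
n=np.array([g[1],-g[0]]);print("block along",(B-P)[:2]@g,(B-P)[:2]@n,"idx-fin along,across",(I-F)[:2]@g,(I-F)[:2]@n)
C=onz(c,*ce[0],.066);rel([C[0],C[1],.12]);rel([C[0],C[1],.018])
E
```

```text
plate ((356.5980529785156, 296.47344970703125), (42.42616271972656, 43.16809844970703), 169.77578735351562) [ 0.4815 -0.1894  0.02  ] [ 0.4794 -0.1892  0.02  ]
cup ((460.6531982421875, 318.37921142578125), (34.11394119262695, 36.729618072509766), 103.54710388183594) [ 0.4365 -0.3887  0.066 ] [ 0.4363 -0.3884  0.066 ]
pot [ 0.569 -0.373  0.04 ]
block [ 0.4628 -0.0133  0.15  ]
fin [0.4463 0.1496 0.15  ] idx [0.4681 0.0749 0.15  ] [170.75337352 308.64877843] [212.83850066 296.78225747]
L 0.34077800647079404 g [-0.10337004  0.99464297] yaw 95.93326581010037
block along 0.17706073606934736 -0.00035629171504536754 idx-fin along,across -0.07651927551306817 0.013944338712819688
pos [ 0.283  -0.6126  0.2043] yaw 24.8 shift [ 0.2332 -0.1388  0.0844] turn None
pos [ 0.283  -0.6126  0.2043] yaw 24.8 shift [ 0.2332 -0.1388  0.1864] turn None
```

>>> {"fn": "arm_command", "kwargs": {
  "commands": [0.23,-0.14,0.0,0,0,0,1,0.23,-0.14,0.0,0,0,0,1,0.23,-0.14,0.0,0,0,0,1,0.23,-0.14,0.0,0,0,0,1,0.233,-0.139,0.05,0,0,0,1,0.233,-0.139,0.08,0,0,0,1,0.233,-0.139,0.084,0,0,0,1,0.233,-0.139,0.084,0,0,0,1],
  "force": 25
}}

```text
t: 1.1
eef_pos: [0.4354, -0.3874, 0.1187]
tool_rot: [-0.002, 0.976, 0.216, -0.001]
contact_force: [-0.5, -0.3, 0.5]
gripper_width: 1.003
grasp_force: 0.0
```

```bash
python3 - <<'E'
from h import *
rel([.4365,-.3887,.015])
c=read_camera("side");print(proj(c,[.4365,-.3887,.066]),proj(c,[.4365,-.3887,0]))
t=read_camera("top");out=np.hstack([c["img"][150:330,340:480],t["img"][230:410,400:540]])
cv2.imwrite("pics/a2.png",cv2.resize(out,None,fx=2.8,fy=2.8)[:,:,::-1])
E
```

```text
pos [ 0.4354 -0.3874  0.1187] yaw 24.9 shift [0.0007 0.002  0.1037] turn None
[420.13404475 248.67601429] [417.55473223 273.90545429]
```

View pics/a2.png

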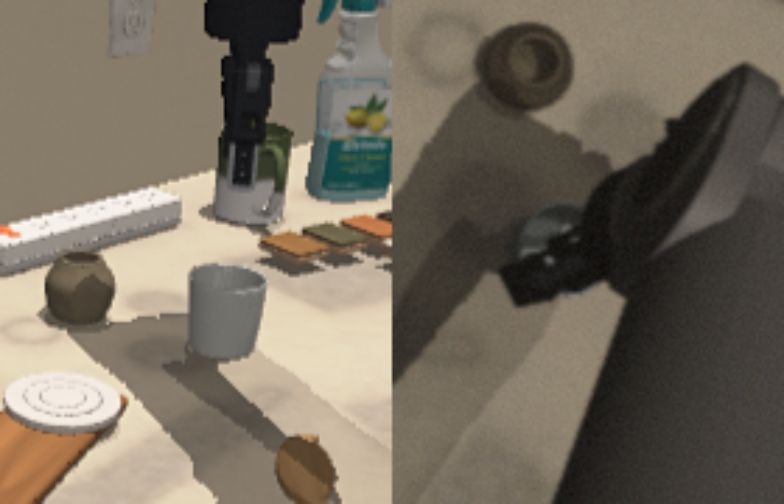

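The side view has the cup rim centre at (421,246), matching the projection of my estimate (420,249). The open gripper is straight above it, and the pot is well clear of the fingers. Now I'll descend and close.

>>> {"fn": "arm_command", "kwargs": {
  "commands": [0.001,0.002,0.03,0,0,0,1,0.001,0.002,0.06,0,0,0,1,0.001,0.002,0.085,0,0,0,1,0.001,0.002,0.104,0,0,0,1,0.001,0.002,0.104,0,0,0,1]
}}

```text
t: 1.7
eef_pos: [0.4363, -0.392, 0.0159]
tool_rot: [-0.0, 0.977, 0.213, -0.001]
contact_force: [-0.1, 0.2, -0.1]
gripper_width: 0.997
grasp_force: 0.0
```

>>> {"fn": "arm_command", "kwargs": {
  "commands": [0,0,0,0,0,0,0.6,0,0,0,0,0,0,0.5,0,0,0,0,0,0,0.4,0,0,0,0,0,0,0.4,0,0,0,0,0,0,0.4],
  "force": 25
}}

```text
t: 2.2
eef_pos: [0.4391, -0.3919, 0.0189]
tool_rot: [0.002, 0.977, 0.214, 0.001]
contact_force: [-1.4, -0.2, 7.5]
gripper_width: 0.755
grasp_force: 27.3
```

>>> {"fn": "arm_command", "kwargs": {
  "commands": [0,0,-0.02,0,0,0,0.4,0,0,-0.05,0,0,0,0.4,0,0,-0.08,0,0,0,0.4,0,0,-0.08,0,0,0,0.4,0,0,-0.08,0,0,0,0.4]
}}

```text
t: 2.7
eef_pos: [0.4386, -0.3909, 0.098]
tool_rot: [0.001, 0.977, 0.215, 0.001]
contact_force: [0.1, 1.0, -0.4]
gripper_width: 0.751
grasp_force: 28.2
```

```bash
python3 - <<'E'
from h import *
c=read_camera("side")
o=get_obs();p=np.array(o["eef_pos"]);print(p,o["contact_force"],o["gripper_width"],o["grasp_force"]);print("tcp px",proj(c,p),"foot pred",proj(c,p-[0,0,.017]))
rel([.4805,-.189,p[2]],95.9)
cv2.imwrite("pics/a3.png",cv2.resize(c["img"][150:330,330:510],None,fx=3,fy=3)[:,:,::-1])
E
```

```text
[ 0.43788773 -0.39034438  0.09684585] [-0.37053453  0.40443776 -0.52690195] 0.7535867851001493 28.16792447003536
tcp px [421.09696407 236.2000608 ] foot pred [420.41127838 242.92392863]
pos [ 0.4379 -0.3903  0.0968] yaw 24.79 shift [ 1.231e-01 -1.649e-01 -1.000e-04] turn [ 3.000e-02  1.000e-02 -7.111e+01]
```

View pics/a3.png

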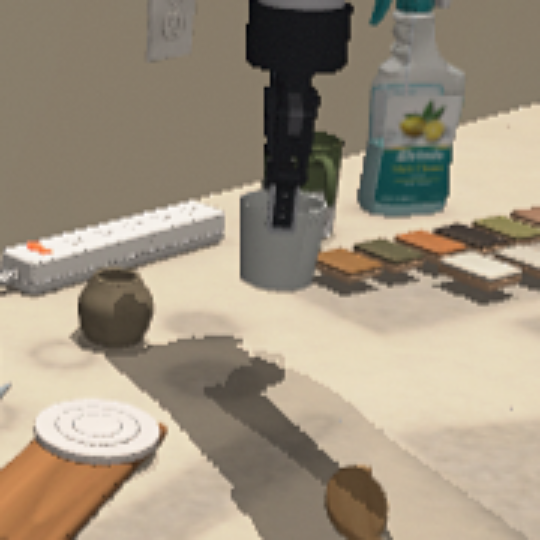

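The cup is lifted upright in the gripper, with its foot near (423,246) in full pixels and centred about 2 px right of the TCP (roughly 3-4 mm along tool -x). I'll carry it over the plate now, turning on the way.

>>> {"fn": "arm_command", "kwargs": {
  "commands": [0.015,-0.02,0,0,0,-8,0.4,0.035,-0.047,0,0,0,-16,0.4,0.055,-0.074,0,0,0,-24,0.4,0.075,-0.1,0,0,0,-32,0.4,0.095,-0.127,0,0,0,-40,0.4,0.11,-0.147,0,0,0,-48,0.4,0.118,-0.158,0,0,0,-56,0.4,0.123,-0.165,0,0,0,-64,0.4]
}}

```text
t: 3.55
eef_pos: [0.48, -0.1868, 0.0956]
tool_rot: [-0.001, 0.712, 0.703, -0.0]
contact_force: [-0.2, -0.1, -0.1]
gripper_width: 0.746
grasp_force: 28.2
```

>>> {"fn": "arm_command", "kwargs": {
  "commands": [0,0,0,0,0,-7.1,0.4,0,0,0,0,0,-7.1,0.4,0,0,0,0,0,-7.1,0.4]
}}

```text
t: 3.85
eef_pos: [0.4798, -0.189, 0.0958]
tool_rot: [-0.001, 0.671, 0.741, -0.0]
contact_force: [-0.2, 0.2, -0.6]
gripper_width: 0.753
grasp_force: 28.2
```

```bash
python3 - <<'E'
from h import *
c=read_camera("side");t=read_camera("top")
o=get_obs();p=np.array(o["eef_pos"]);print(p,o["contact_force"],o["gripper_width"],o["grasp_force"]);print("foot pred",proj(c,p-[0,0,.017]),"rim pred",proj(c,p+[0,0,.049]))
rel([.4805,-.189,.037],95.9)
cv2.imwrite("pics/a4.png",cv2.resize(np.hstack([c["img"][190:320,290:450],t["img"][230:360,280:440]]),None,fx=2.5,fy=2.5)[:,:,::-1])
E
```

```text
[ 0.48011711 -0.18920478  0.09618029] [-0.53541799  0.34042455 -1.13470297] 0.7534387403640953 28.16716708126478
foot pred [363.51032512 266.33340919] rim pred [365.17697649 236.64041201]
pos [ 0.4801 -0.1892  0.0962] yaw 95.72 shift [0.0002 0.0004 0.0592] turn [-0.04 -0.01 -0.18]
```

View pics/a4.png

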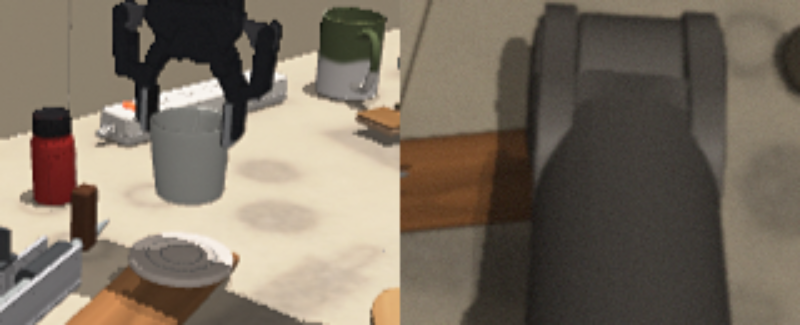

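The cup hangs upright over the plate, with its foot centre at about (366,271) and the plate centre at about (363,292). It is roughly 3 mm to the image-right, so I'll correct that while lowering.

>>> {"fn": "arm_command", "kwargs": {
  "commands": [0.001,0.003,0.02,0,0,0,0.4,0.002,0.003,0.035,0,0,0,0.4,0.002,0.003,0.047,0,0,0,0.4,0.002,0.003,0.053,0,0,0,0.4,0.002,0.003,0.056,0,0,0,0.4,0.002,0.003,0.057,0,0,0,0.4,0.002,0.003,0.057,0,0,0,0.4]
}}

```text
t: 4.65
eef_pos: [0.4836, -0.1867, 0.0399]
tool_rot: [0.0, 0.67, 0.742, 0.0]
contact_force: [0.5, 0.2, -0.9]
gripper_width: 0.75
grasp_force: 28.2
```

>>> {"fn": "arm_command", "kwargs": {
  "commands": [0,0,0.001,0,0,0,0.4,0,0,0.002,0,0,0,0.4,0,0,0.002,0,0,0,0.4]
}}

```text
t: 4.95
eef_pos: [0.4839, -0.1871, 0.0389]
tool_rot: [0.001, 0.67, 0.742, -0.0]
contact_force: [-2.9, -1.1, 10.0]
gripper_width: 0.758
grasp_force: 29.1
```

Contact with the plate. Now I'll release and back straight up.

>>> {"fn": "arm_command", "kwargs": {
  "commands": [0,0,0,0,0,0,0.82,0,0,0,0,0,0,0.9,0,0,0,0,0,0,1,0,0,0,0,0,0,1,0,0,0,0,0,0,1,0,0,0,0,0,0,1]
}}

```text
t: 5.55
eef_pos: [0.4833, -0.1866, 0.0375]
tool_rot: [-0.0, 0.67, 0.743, 0.0]
contact_force: [-0.0, 0.1, 0.2]
gripper_width: 1.001
grasp_force: 0.0
```

>>> {"fn": "arm_command", "kwargs": {
  "commands": [0,0,-0.02,0,0,0,1,0,0,-0.05,0,0,0,1,0,0,-0.09,0,0,0,1,0,0,-0.13,0,0,0,1,0,0,-0.15,0,0,0,1,0,0,-0.15,0,0,0,1]
}}

```text
t: 6.15
eef_pos: [0.4855, -0.1872, 0.191]
tool_rot: [0.003, 0.67, 0.742, 0.001]
contact_force: [-0.7, 0.3, 0.1]
gripper_width: 1.0
grasp_force: 0.0
```

```bash
python3 - <<'E'
from h import *
c=read_camera("side");P=np.array([.4805,-.189,0])
print("pred foot,rim",proj(c,P+[0,0,.02]),proj(c,P+[0,0,.086]))
g=np.array([-.1034,.9946]);B=P[:2]+.18*g;print("block",B)
rel([*B,.19],95.9);rel([*B,.116],95.9)
cv2.imwrite("pics/a5.png",cv2.resize(c["img"][200:340,240:420],None,fx=4,fy=4,interpolation=cv2.INTER_CUBIC)[:,:,::-1])
E
```

```text
pred foot,rim [361.87939451 291.74127482] [363.46963793 263.32043803]
block [ 0.461888 -0.009972]
pos [ 0.4842 -0.1869  0.1889] yaw 95.88 shift [ 0.1783 -0.004  -0.0014] turn [ 0.15  0.09 -0.02]
pos [ 0.4842 -0.1869  0.1889] yaw 95.88 shift [ 0.1784 -0.0042  0.0726] turn [ 0.15  0.09 -0.02]
```

View pics/a5.png

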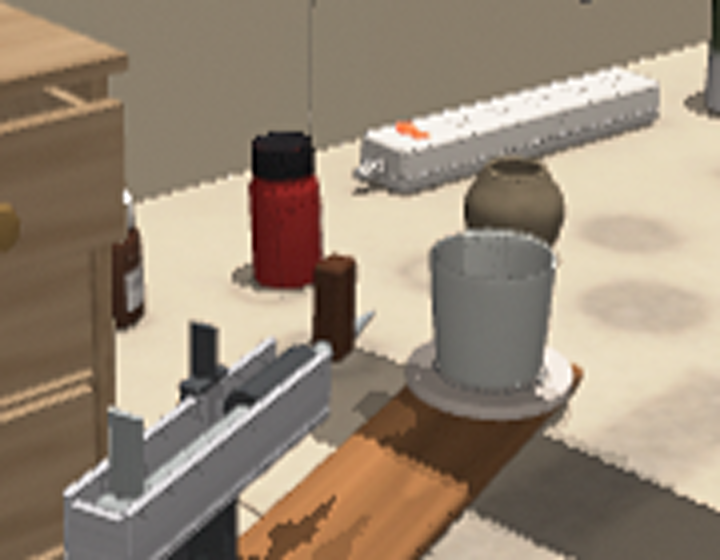

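The cup stands upright and centred, with its rim centre at (363,263) as predicted. The block top is at (324,266), the fin top at (271.5,302) and the blade top at (291,281). Next I'll move over the block.

>>> {"fn": "arm_command", "kwargs": {
  "commands": [0.05,-0.001,0,0,0,0,0.6,0.1,-0.002,0,0,0,0,0.5,0.14,-0.003,0,0,0,0,0.5,0.165,-0.004,0,0,0,0,0.5,0.178,-0.004,0,0,0,0,0.5,0.178,-0.004,0,0,0,0,0.5,0.178,-0.004,0,0,0,0,0.5]
}}

```text
t: 6.9
eef_pos: [0.461, -0.0113, 0.187]
tool_rot: [-0.0, 0.67, 0.742, -0.001]
contact_force: [-0.5, -0.8, -0.6]
gripper_width: 0.498
grasp_force: 0.0
```

```bash
python3 - <<'E'
from h import *
c=read_camera("side")
B=onz(c,324.2,265.7,.15);print("block",B)
rel([.4619,-.010,.116],95.9)
g=np.array([-.1034,.9946])
F=onz(c,271.5,302.3,.15);I=onz(c,291,280.7,.15);print("draw",(F-I)[:2]@g)
E
```

```text
block [ 0.45952875 -0.0072556   0.15      ]
pos [ 0.461  -0.0117  0.1871] yaw 95.77 shift [0.0016 0.0011 0.0711] turn [-0.05  0.02 -0.13]
draw 0.07543329961858311
```

Block position agrees within 3 mm. I'll descend and grip it.

>>> {"fn": "arm_command", "kwargs": {
  "commands": [0.002,0,0.03,0,0,0,0.5,0.002,0,0.055,0,0,0,0.5,0.002,0,0.07,0,0,0,0.5,0.002,0,0.07,0,0,0,0.5],
  "force": 70
}}

```text
t: 7.35
eef_pos: [0.4593, -0.0098, 0.1155]
tool_rot: [-0.002, 0.671, 0.742, -0.002]
contact_force: [-0.7, -0.7, 0.5]
gripper_width: 0.499
grasp_force: 0.0
```

>>> {"fn": "arm_command", "kwargs": {
  "commands": [0,0,0,0,0,0,0.25,0,0,0,0,0,0,0.05,0,0,0,0,0,0,0.05,0,0,0,0,0,0,0.05,0,0,0,0,0,0,0.05,0,0,0,0,0,0,0.05],
  "force": 70
}}

```text
t: 7.95
eef_pos: [0.4638, -0.0083, 0.119]
tool_rot: [0.002, 0.67, 0.742, 0.002]
contact_force: [6.6, -0.2, -5.9]
gripper_width: 0.119
grasp_force: 68.4
```

>>> {"fn": "arm_command", "kwargs": {
  "commands": [-0.01,0,0,0,0,0,0.05,-0.022,0,0,0,0,0,0.05,-0.034,0,0,0,0,0,0.05,-0.046,0,0,0,0,0,0.05,-0.058,0,0,0,0,0,0.05,-0.068,0,0,0,0,0,0.05,-0.074,0,0,0,0,0,0.05,-0.075,0,0,0,0,0,0.05]
}}

```text
t: 8.75
eef_pos: [0.4709, -0.0813, 0.1189]
tool_rot: [0.001, 0.67, 0.743, 0.002]
contact_force: [4.5, 6.0, -2.8]
gripper_width: 0.125
grasp_force: 69.1
```

```bash
python3 - <<'E'
from h import *
c=read_camera("side");o=get_obs();print(np.round(o["eef_pos"],4),o["contact_force"],o["gripper_width"],o["grasp_force"])
F0=np.array([.4463,.1496,.15]);g=np.array([-.1034,.9946,0]);print("expect fin px",proj(c,F0-.0755*g))
a=cv2.resize(c["img"][262:332,250:350],None,fx=8,fy=8,interpolation=cv2.INTER_CUBIC)
cv2.imwrite("pics/a6.png",a[:,:,::-1])
E
```

```text
[ 0.4709 -0.0812  0.119 ] [ 3.39570181  6.35547846 -2.86377483] 0.1266842444535241 69.1121751521132
expect fin px [298.1461471  283.39587756]
```

View pics/a6.png

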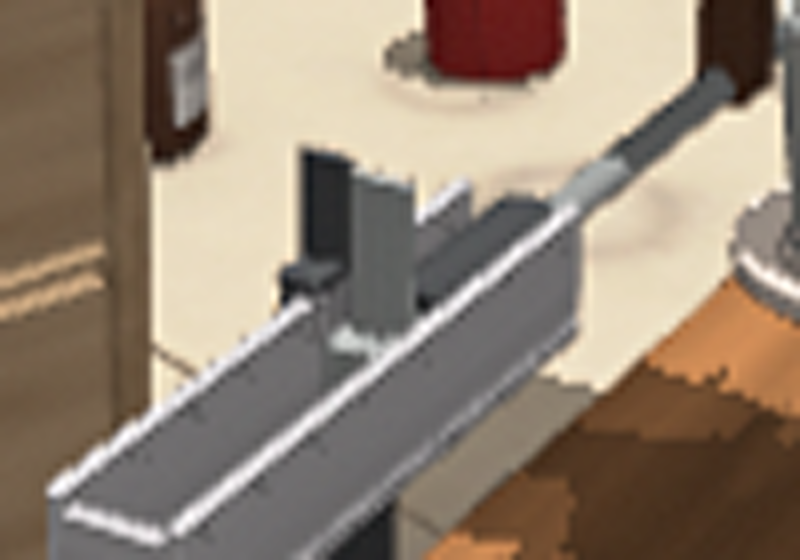

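The fin (top edge (355,168)-(412,182) in the crop) now stands right beside the blade (top edge from (302,150)). I'll compute the residual along the rod.

```bash
python3 - <<'E'
from h import *
c=read_camera("side");g=np.array([-.1034,.9946]);n=np.array([g[1],-g[0]])
f=lambda x,y:onz(c,250+x/8,262+y/8,.15)[:2]
d=[f(384,172)-f(328,153),f(384,172)-f(*((291-250)*8,(280.7-262)*8)),f(355,166)-f(302,149)]
for v in d:print("along",v@g,"across",v@n)
print("fin w",(f(412,180)-f(355,166))@np.c_[g,n])
t=read_camera("top");cv2.imwrite("pics/a7.png",cv2.resize(t["img"][280:335,160:293],None,fx=6,fy=6,interpolation=cv2.INTER_CUBIC)[:,:,::-1])
E
```

```text
along 0.001801432200979265 across -0.013917961541778191
along 0.003128236476514827 across -0.014731359301764505
along 0.0013209872886972662 across -0.013031086446938027
fin w [-0.00024089 -0.01279269]
```

View pics/a7.png

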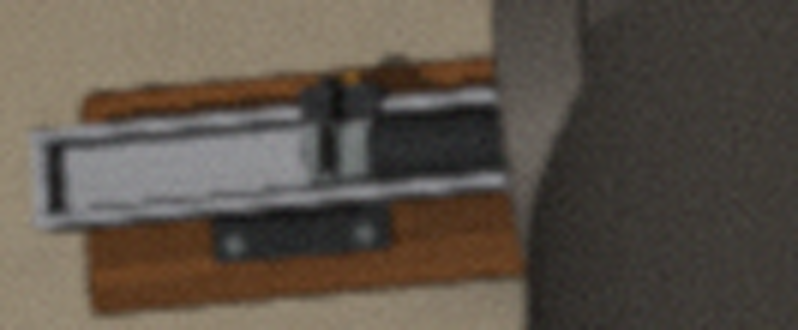

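In the top view the fin's dark strip at (327,145) is nearly in line with the blade at (334,97). Both views say about 1-2 mm more to draw, so I'll take 2 mm.

>>> {"fn": "arm_command", "kwargs": {
  "commands": [-0.002,0,0,0,0,0,0.05,-0.002,0,0,0,0,0,0.05,-0.002,0,0,0,0,0,0.05,-0.002,0,0,0,0,0,0.05,-0.002,0,0,0,0,0,0.05,-0.002,0,0,0,0,0,0.05]
}}

```text
t: 9.5
eef_pos: [0.4711, -0.0825, 0.119]
tool_rot: [0.001, 0.669, 0.743, 0.002]
contact_force: [3.4, 7.3, -1.8]
gripper_width: 0.123
grasp_force: 69.1
```

```bash
python3 - <<'E'
from h import *
c=read_camera("side");o=get_obs();print(np.round(o["eef_pos"],4),o["grasp_force"])
cv2.imwrite("pics/a8.png",cv2.resize(c["img"][225:325,260:400],None,fx=5.5,fy=5.5,interpolation=cv2.INTER_CUBIC)[:,:,::-1])
E
```

```text
[ 0.471  -0.0824  0.1189] 69.10542097175494
```

View pics/a8.png

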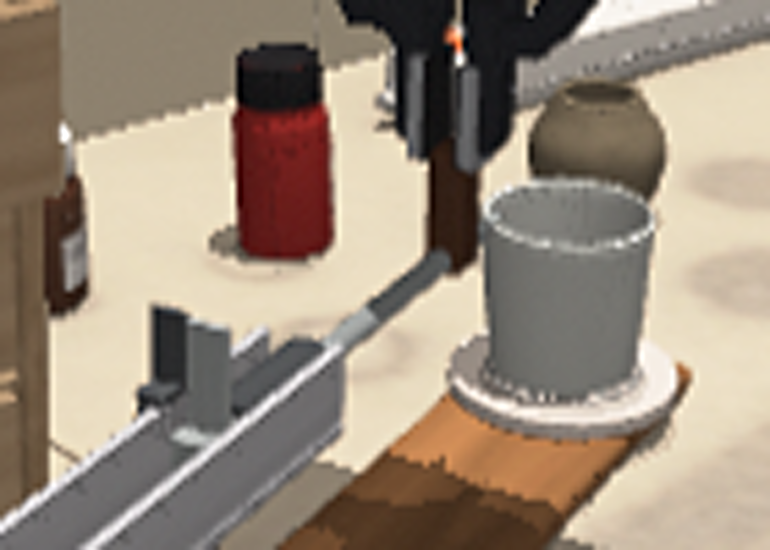

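The gripper holds the block at about (342,255) in full pixels, and the fin is in line with the blade to about 1 mm. The cup stands centred on the plate, clear of the rod.

```bash
python3 -c "
from station import hand_in
print(hand_in())"
```

```text
the job is handed in; nothing more can be done
None
```

I handed the job in at about 9.5 s: the cup was standing free and centred on the plate, and the gripper was holding the rod with its fin about 1 mm from the index blade by the camera. The bystander pots were left untouched, and no verdict came back.

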